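# Close the test fixture's falling lid softly

### The arm

A 6-joint arm with a two-finger parallel gripper is mounted at the origin on the work surface. World frame = base frame: x ahead of the robot, y to its left, z up, the work surface at z = 0. Lengths are in m, angles in rad, forces in N, time in s.
With the tool pointing down it reaches from about 0.3 to 1 m from the base axis. Payload 5.1 kg.
Tool frame: the origin (TCP) lies at the very end of the fingers, on their centre line; the grasp point (between the pads) lies robot.pinch_z behind it (robot.pinch_z is the distance from the TCP to the grasp point, in m); z points along the fingers, y is the direction in which the jaws open and shut (so a half turn about z gives the same grasp; the last joint's range is limited). The gripper opens to 95 mm and grips with 3 to 60 N. Pads are 20 mm wide; open, the fingers measure 119 mm over their backs; the gripper's body (75 mm by 180 mm) begins 59 mm behind the grasp point.
Start: joints at [1.12, 0.124, 1.65, -0, 1.367, -0.083], TCP at [0.234, 0.607, 0.215] pointing down, gripper open.
Joint ranges: [-2.61, 2.61], [-1.02, 2.33], [0.03, 2.71], [-1.35, 4.49], [0.32, 2.68], [-2.91, 2.91]. Speed limits (rad/s): [2.57, 2.57, 3.14, 3.14, 3.14, 3.14].

### API

Orientations are given as [roll, pitch, yaw] about the fixed x, y, z axes, in that order (R = Rz(yaw) Ry(pitch) Rx(roll)).
In Python, from workcell import robot gives the robot as it stands. The module is installed in compiled form; this text tells all that it offers.
- The arm moves only by the tool step_arm, never from a script. Its argument "targets" is a list of rows, each a list of 4 numbers: the shift along the tool's x, y, z in m, then the turn about the tool's z in degrees. In form: [[x, y, z, twist], ...]. A call has 1 to 8 rows; each row shifts and turns the commanded pose from where the row before left it, along the tool's axes as they then stand; what a row does not reach is not made up. A row lasts 1/8 s, in which the tool goes at most 62.5 mm and 10.7 degrees, less where a joint would pass 70% of its speed; a pose out of reach is approached as far as the arm can. A call with a gripper value outside its range is refused whole. "claw" is the finger opening in m, from 0 to 0.0951, set as the call begins (left out, the last holds). The fingers move at their own pace and stop on an object; "force" is the grip in N (left out, the last holds). Time passes only in rows, so rows that do not move let the fingers close. It gives the time, the measured TCP pose, the force and the opening at its end, in the units of the state.
- robot.get_obs(): the state, without advancing time (a new reading comes with each control period).
- robot.camera(name): name is "scene" or "top" or "wrist"; returns the picture (480x640x3 uint8, red, green, blue); there is no depth.
- robot.calibration(name): a dict with "vfov" (degrees; the focal length in pixels is half the picture's height over the tangent of half this angle, whatever the lens; pixels are square), "cx", "cy" (the principal point, pixels), "D" ([k1, k2, p1, p2, k3] as OpenCV has them; the pictures are not rectified), "R" (3x3) and "t" (3): a world point X has camera coordinates R X + t. Camera axes: x right, y down, z forward; pixel columns grow to the right and rows downward; lengths in m; the calibration is good to about 2 mm. A picture is of the moment at which its call begins: read the wrist's pose just before it. calibration takes no time and is no camera call; for the wrist camera it gives the pose at the moment of the call.
- robot.hand_in(): hands the job in, once; it reports no verdict.
Trained networks look in the newest picture that a camera, given by its name, has taken for a name from the list of things; names that differ only in an ending like _2 or _b are one class to them, and where a whole thing is asked for, a point or a joint stands for the part that bears it (a point fixed in the world has none). Each returns a list of dicts, best first, with "p" (0 to 1); they miss things now and then, are a little off and sometimes report something else, mostly with a low value. They report only what shows in the picture. A call takes as long as a camera call. They do not tell look-alikes from the thing itself.
- robot.look_for(camera, label): "rect" ([left, top, right, bottom] in pixels, round what is visible of it).
- robot.cut_out(camera, label): "mask" (480x640 bool, what is visible of it) and "rect" ([left, top, right, bottom] in pixels, round what is visible of it).
- robot.pinpoint(camera, label): "at" ([row, column] in pixels: a listed point, or the origin of a listed thing).
The state is a dict: "clock": time; "qpos": joint angles; "qvel": joint speeds; "joint_torque": joint torques, N m; "eef_pos": TCP position; "tool_rot": TCP orientation; "ft_force": force on the tool from outside, world axes, zero at the start; "wrist_torque": the same for the moment, N m; "grip_width": finger opening in m.
Only numpy, scipy, OpenCV 4.12 (cv2) and the standard library are available. Lean on these libraries where they do the work, as an engineer would, in place of code of your own. Each camera call takes 0.05 s, during which the arm holds its last target. There are 200 camera calls.

### The job

The test fixture's lid stands open, leaning back past upright. Tip it over from behind with the fingers so that it falls shut by itself, get under its free edge on the way down and catch it on the outside of the fingers while it is still clearly open, then lower it gently until it is fully shut, without letting it drop. Do not pinch the lid or push hard on it, do not disturb the board in its nest, leave everything else on the mat where it is, and finish with the hand clear.

Things in the scene. Friction and masses are not known exactly. Their poses are not given: they have to be found in the camera images.
- fixture: Heavy fixed amber test fixture; base 200 (its x) x 150 (its y) x 50 mm high. Origin: underside centre, on the table; z up. Lid hinge line along its x at y = +80, z = 80 mm. A black nest on top (z = 50 mm) holds the board. Two white posts (x +-68, y -60 mm) and two dark hinge blocks (x +-90, y +80 mm) reach up to z = 80 mm.
- lid (a joint): Lid angle in rad: 0 = shut (level, underside at z = 80 mm), 1.57 = upright, 1.83 = leaning back on its stop, the start. About 0.3 kg (+-20 %). A viscous damper in the hinge (0.5 N m s/rad): past upright it falls by itself at about 0.5 rad/s times the cosine of its angle (some 4 s from 1.4 to 0.2 rad), still too hard a landing. About 1.5 N at the free edge carries it when level.
- lid_edge (a point): Middle of the lid's free edge, on the face that looks down when shut; moves with the lid, 180 mm from the hinge, about 254 mm up at the start. The lid is an amber frame with clear window, 160 (along fixture x) x 180 x 10 mm. Shut, this point is at fixture y = -100, z = 80 mm, overhanging the base by 25 mm.
- lid_hinge (a point): Middle of the hinge line, level with the lid's underside: fixture x = 0, y = +80, z = 80 mm. Four white pins stick 22 mm out of the lid's underside, 55 and 105 mm from this line, at x = +-38 mm.
- board: Green circuit board 100 x 80 x 3 mm (7 mm over its parts) lying loose in the nest on the fixture; origin at its underside centre. Stays where it is.
- spare_board: Bystander, loose: a second, loose green circuit board 100 x 80 x 7 mm lying on the mat beyond the lid's free edge; origin at its underside centre. Leave alone.
- sleeve0: Bystander, loose: black plastic sleeve, a bar 30 x 110 x 24 mm; origin at its underside centre. Leave alone.
- sleeve1: Bystander, loose: second black plastic sleeve, same as sleeve0. Leave alone.
- driver: Bystander, loose: screwdriver 160 mm long, 30 mm high, lying on the hinge side. Leave alone.
- flux: Bystander, loose: small white jar with black cap, 44 mm across, 70 mm tall; origin at its underside centre. Leave alone.
- screw_tray: Bystander, loose: open steel tray 90 x 70 x 22 mm; origin at its underside centre. Leave alone.
Things that resemble listed ones, but are neither listed nor needed, are in the scene too. What is shaped like the board but grey is not meant.

How it is judged:
On the way, in this order (a step that is already met when the one before it is completed fails the run):
1. the lid, tipped past upright, falls by itself with no finger touching it (value of joint lid between 0.2 and 1.4 rad and velocity of joint lid below -0.04 rad/s and contact force between the fingers and lid below 0.05 N), for 0.1 s.
2. the lid is caught: it rests on the fingers while at least 0.2 rad open, sinking slower than 0.3 rad/s (value of joint lid between 0.2 and 1.3 rad and velocity of joint lid above -0.3 rad/s and contact force between the fingers and lid above 0.2 N), for 0.2 s.
At the end, for the whole second after the job is handed in: The lid is shut (within 0.02 rad) and at rest, the board lies in its nest (within 8 mm), and every bystander is within 20 mm of where it started (value of joint lid below 0.02 rad and velocity of joint lid between -0.05 and 0.05 rad/s and x of board in the frame of fixture between -0.008 and 0.008 m and y of board in the frame of fixture between -0.008 and 0.008 m and z of board in the frame of fixture between 0.045 and 0.056 m and distance of each of spare_board, sleeve0, sleeve1, driver, flux, screw_tray from where it was at the start of the episode below 0.02 m); the robot touches nothing.
It fails at once if the lid comes down hard: faster than 0.3 rad/s between 0.2 and 0.02 rad open (value of joint lid between 0.02 and 0.2 rad and velocity of joint lid below -0.3 rad/s).
It fails at once if the lid is pinched or forced: more than 15 N between fingers and lid (contact force between the fingers and lid above 15 N).
It fails at once if the board is moved out of its nest or lifted (not (x of board in the frame of fixture between -0.008 and 0.008 m and y of board in the frame of fixture between -0.008 and 0.008 m and z of board in the frame of fixture between 0.045 and 0.056 m)).
It fails at once if a bystander is moved by more than 20 mm (distance of any of spare_board, sleeve0, sleeve1, driver, flux, screw_tray from where it was at the start of the episode above 0.02 m).
It also fails if it takes over 51 s, if anything falls off the work surface, if the arm or the gripper's body presses on something with over 40 N, if the wrist force passes 120 N, or if a joint passes its speed limit or range.

## Working session

There is one attempt and no reset: what is moved stays moved. The work goes in short steps, Python scripts to look and compute and a tool call to move; the robot and the scene stay as the last step left them, time stands still between calls to the robot, and variables do not carry over. Pictures are saved under pics/ and viewed, about 8 in all and at most 12, crops included, and the job is handed in when it is done.

Besides the shell and the picture viewer there is one more tool, called after "Call:" as a command line: name --pt "numbers of a row" for each row, then --argument value for the rest. step_arm: Moves the arm, as the interface text tells. Its arguments: {"type":"object","properties":{"targets":{"type":"array","items":{"type":"array","items":{"type":"number"}}},"claw":{"type":"number"},"force":{"type":"number"}},"required":["targets"]}

```bash
mkdir -p pics; cat > h.py <<'E'
import numpy as np, cv2
from workcell import robot
def K(c):
    f=240/np.tan(np.radians(c["vfov"])/2); return np.array([[f,0,c["cx"]],[0,f,c["cy"]],[0,0,1]])
def proj(n,P):
    c=robot.calibration(n); R=np.array(c["R"],float); t=np.array(c["t"],float)
    return cv2.projectPoints(np.array(P,float).reshape(-1,1,3),cv2.Rodrigues(R)[0],t,K(c),np.array(c["D"],float))[0].reshape(-1,2)
def ray(n,uv,z):
    c=robot.calibration(n); R=np.array(c["R"]); t=np.array(c["t"])
    p=cv2.undistortPoints(np.array([[uv]],float),K(c),np.array(c["D"],float))[0,0]
    d=R.T@np.array([p[0],p[1],1]); o=-R.T@t
    return o+d*(z-o[2])/d[2]
def save(n,f):
    im=robot.camera(n); cv2.imwrite("pics/"+f,im[:,:,::-1]); return im
E
python3 - <<'E'
from h import *
np.set_printoptions(precision=3,suppress=True)
a=save("top","top0.png"); b=save("scene","scene0.png")
for cam in("top","scene"):
    for l,z in(("fixture",0),("lid_hinge",.08),("lid_edge",.254),("board",.05),("spare_board",0),("sleeve0",0),("driver",0),("flux",0),("screw_tray",0)):
        for d in robot.pinpoint(cam,l)[:2]:
            print(cam,l,round(d["p"],2),np.round(d["at"]),ray(cam,d["at"][::-1],z))
o=robot.get_obs();print(o["clock"],o["eef_pos"],o["tool_rot"],robot.pinch_z)
for cam in("top","scene"):
    c=robot.calibration(cam);print(cam,-np.array(c["R"]).T@np.array(c["t"]))
E
```

```text
top fixture 0.38 [175. 248.] [0.673 0.185 0.   ]
top lid_hinge 0.78 [237. 266.] [0.535 0.135 0.08 ]
top board 0.85 [244. 309.] [0.525 0.049 0.05 ]
top board 0.78 [348. 260.] [0.312 0.141 0.05 ]
top spare_board 0.71 [250. 421.] [ 0.521 -0.188  0.   ]
top sleeve0 0.85 [183. 306.] [0.66  0.059 0.   ]
top sleeve0 0.78 [195. 393.] [ 0.638 -0.128  0.   ]
top driver 0.77 [240. 226.] [0.532 0.228 0.   ]
top flux 0.89 [173. 249.] [0.678 0.184 0.   ]
top screw_tray 0.76 [306. 414.] [ 0.403 -0.175  0.   ]
scene fixture 0.71 [251. 316.] [0.513 0.048 0.   ]
scene lid_hinge 0.72 [210. 340.] [0.532 0.119 0.08 ]
scene lid_edge 0.72 [134. 362.] [0.537 0.175 0.254]
scene board 0.69 [188. 267.] [0.345 0.111 0.05 ]
scene board 0.6 [243. 322.] [0.531 0.043 0.05 ]
scene spare_board 0.69 [341. 258.] [ 0.526 -0.192  0.   ]
scene sleeve0 0.94 [345. 329.] [ 0.648 -0.128  0.   ]
scene sleeve0 0.92 [272. 380.] [0.662 0.073 0.   ]
scene driver 0.16 [343. 328.] [ 0.645 -0.126  0.   ]
scene flux 0.67 [236. 401.] [0.658 0.185 0.   ]
scene screw_tray 0.61 [304. 214.] [ 0.401 -0.173  0.   ]
1.0 [0.234 0.607 0.215] [-3.142 -0.     2.774] 0.0188
top [0.445 0.017 1.236]
scene [ 0.788 -0.421  0.817]
```

View pics/top0.png

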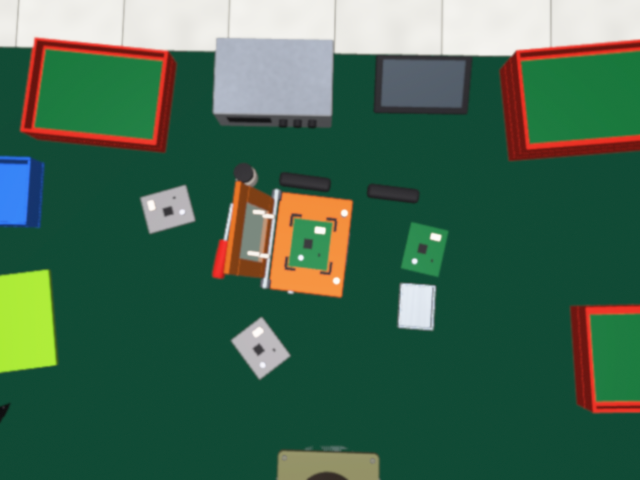

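View pics/scene0.png

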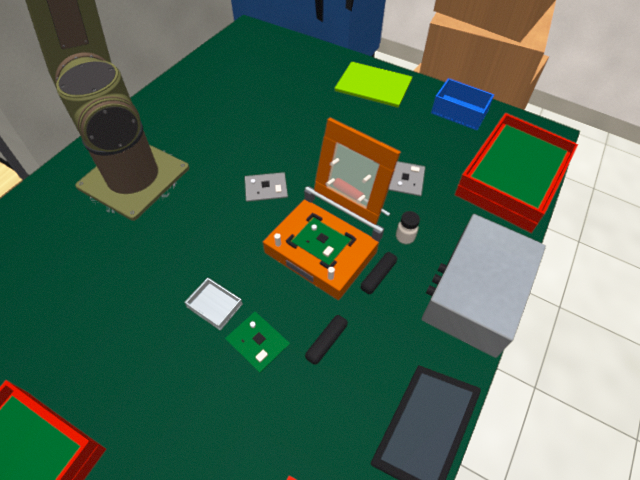

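The top view shows the fixture around (310,245), hinge rod from (277,190) to (264,288), and the lid leaning left towards +y. The posts are at (345,212) and (336,281), the driver is at (220,258) and the flux jar at (246,175). The scene view agrees, with posts at (277,239) and (331,272). Next I fit the fixture pose and overlay the model.

```bash
cat > fit.py <<'E'
from h import *
from scipy.optimize import least_squares
np.set_printoptions(precision=4,suppress=True)
def W(p,P):
    c,s=np.cos(p[2]),np.sin(p[2]); P=np.array(P,float)
    return np.c_[p[0]+c*P[:,0]-s*P[:,1],p[1]+s*P[:,0]+c*P[:,1],P[:,2]]
def lidpts(a):
    e=lambda x,r,h=0:[x,.08-r*np.cos(a)+h*np.sin(a),.08+r*np.sin(a)+h*np.cos(a)]
    return [e(-.08,.18),e(.08,.18),e(.08,.18,.01),e(-.08,.18,.01)]
E
python3 - <<'E'
from fit import *
F=[[.068,-.06,.08],[-.068,-.06,.08],[0,.08,.08]]
L=lidpts(1.83)
obs={"top":([345,212],[336,281],[266,237]),"scene":([331,271],[277,238],[340,210])}
f=lambda p:np.concatenate([(proj(n,W(p,F))-np.array(o)).ravel() for n,o in obs.items()])
r=least_squares(f,[.525,.05,-.13],loss="soft_l1");p=r.x;print(p,f(p).reshape(-1,2).tolist());np.save("p.npy",p)
out=[]
for n,(x,y) in(("top",(200,140)),("scene",(230,100))):
    im=cv2.imread(f"pics/{n}0.png")
    k=3; cr=cv2.resize(im[y:y+190,x:x+190],None,fx=2.1*1,fy=2.1)
    B=[[sx*.1,sy*.075,.05] for sx,sy in((-1,-1),(1,-1),(1,1),(-1,1))]
    for P,c in((B,(255,0,0)),(L,(255,0,255))):
        q=((proj(n,W(p,P))-[x,y]+.5)*2.1).astype(int); cv2.polylines(cr,[q.reshape(-1,1,2)],True,c,1)
    for u in ((proj(n,W(p,F))-[x,y]+.5)*2.1): cv2.circle(cr,tuple(int(v) for v in u),3,(255,255,0),1)
    out.append(cr)
cv2.imwrite("pics/fit.png",np.hstack(out))
ux=W(p,[[1,0,0]])[0]-W(p,[[0,0,0]])[0]
print("behind start",W(p,[[0,.18,.235]]),"catch",W(p,[[0,-.1,.13]]),"need yaw",p[2]+np.pi/2)
# tool x,y,z moves at final yaw: tool x = fixture y, tool y = fixture x, tool z = down
o=robot.get_obs();d=np.array(o["eef_pos"]);c,s=np.cos(p[2]),np.sin(p[2]);v=d[:2]-p[:2]
print("tcp in fixture",c*v[0]+s*v[1],-s*v[0]+c*v[1],d[2])
y=2.774; dw=W(p,[[0,.185,.235]])[0]-d; print("tool shift at start yaw",dw[:2]@[np.cos(y),np.sin(y)],dw[:2]@[np.sin(y),-np.cos(y)],-dw[2],"twist",np.degrees(y-p[2]-np.pi/2))
E
```

```text
[ 0.5264  0.0442 -0.0945] [[-0.28554935241135126, -0.013392399984951453], [0.7615707425969731, -1.3250618882579488], [5.141749851809436, 0.2995204248939274], [-0.325785869665026, -0.5955715834426201], [-0.3913637274519033, -1.372821075050183], [2.326035072889283, -0.585623166883579]]
behind start [[0.5434 0.2234 0.235 ]] catch [[ 0.517  -0.0554  0.13  ]] need yaw 1.4762780611510742
tcp in fixture -0.3444495242493317 0.5322106617885994 0.21465139169194475
tool shift at start yaw -0.4253267438340199 -0.24144953798841293 -0.020348608308055238 twist 74.35399007757776
```

View pics/fit.png

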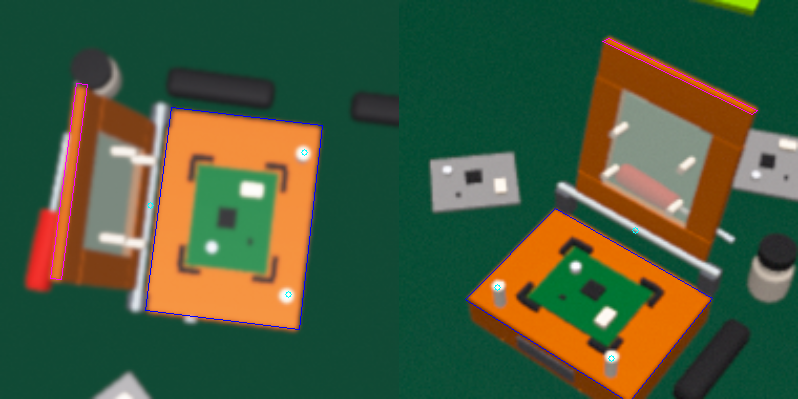

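The model overlay matches the picture in both views, for base, posts and the leaning lid edge. Moving behind the lid.

Call:
step_arm --pt "-0.04 -0.023 -0.01 0" --pt "-0.05 -0.03 -0.01 0" --pt "-0.05 -0.03 0 0" --pt "-0.05 -0.03 0 0" --pt "-0.05 -0.03 0 0" --pt "-0.05 -0.03 0 0" --pt "-0.05 -0.03 0 0" --pt "-0.05 -0.028 0 0" --claw 0 --force 10

```text
clock: 2.0
eef_pos: [0.5156, 0.2491, 0.235]
tool_rot: [3.141, 0.001, 2.774]
ft_force: [-0.2, 0.5, -0.1]
grip_width: 0.021
```

Call:
step_arm --pt "-0.035 -0.01 0 0" --pt "0 0 0 10.6" --pt "0 0 0 10.6" --pt "0 0 0 10.6" --pt "0 0 0 10.6" --pt "0 0 0 10.6" --pt "0 0 0 10.6" --pt "0 0 0 10.6"

```text
clock: 3.0
eef_pos: [0.5437, 0.2288, 0.2347]
tool_rot: [3.142, -0.0, 1.473]
ft_force: [-0.9, -0.5, -0.3]
grip_width: 0.0004
```

```bash
cat > st.py <<'E'
from fit import *
p=np.load("p.npy")
def st():
    o=robot.get_obs();d=np.array(o["eef_pos"]);c,s=np.cos(p[2]),np.sin(p[2]);v=d[:2]-p[:2];f=np.array(o["ft_force"])
    print("t",o["clock"],"fix mm",np.round(1e3*np.array([c*v[0]+s*v[1],-s*v[0]+c*v[1],d[2]]),2),"yaw err deg",np.degrees(o["tool_rot"][2]-p[2]-np.pi/2),"F fix",np.array([c*f[0]+s*f[1],-s*f[0]+c*f[1],f[2]]),o["grip_width"])
if __name__=="__main__": st()
E
python3 st.py
```

```text
t 3.0 fix mm [ -0.28 185.43 234.72] yaw err deg -0.21106355812393077 F fix [-0.8174 -0.6261 -0.3226] 0.00036054203315223263
```

Call:
step_arm --pt "-0.01 0 0 0" --pt "-0.01 0 0 0" --pt "-0.01 0 0 0" --pt "-0.006 0 0 0" --pt "-0.004 0 0 0"

```text
clock: 3.62
eef_pos: [0.5401, 0.1888, 0.235]
tool_rot: [3.141, -0.001, 1.479]
ft_force: [0.7, 1.4, 0.7]
grip_width: 0.0005
```

Call:
step_arm --pt "-0.004 0 0 0" --pt "-0.005 0 0 0" --pt "-0.007 0 0 0" --pt "-0.009 0 0 0" --pt "-0.01 0 0 0" --pt "-0.01 0 0 0" --pt "-0.01 0 0 0" --pt "-0.01 0 0 0"

```text
clock: 4.62
eef_pos: [0.5338, 0.1235, 0.2343]
tool_rot: [-3.141, 0.0, 1.479]
ft_force: [0.7, 0.6, 0.2]
grip_width: 0.0006
```

```bash
python3 - <<'E'
from st import *
st(); save("scene","push.png")
im=cv2.imread("pics/push.png")
for a,c in((1.5,(255,0,255)),(1.4,(255,255,0)),(1.3,(255,0,0))):
    cv2.polylines(im,[proj("scene",W(p,lidpts(a)[:2])).astype(int).reshape(-1,1,2)],False,c,1)
cv2.imwrite("pics/push_c.png",cv2.resize(im[80:290,230:470],None,fx=2.5,fy=2.5))
E
```

```text
t 4.625 fix mm [ -0.14  79.67 234.33] yaw err deg 0.13426494990675872 F fix [0.6821 0.7087 0.1726] 0.0005535703379556267
```

View pics/push_c.png

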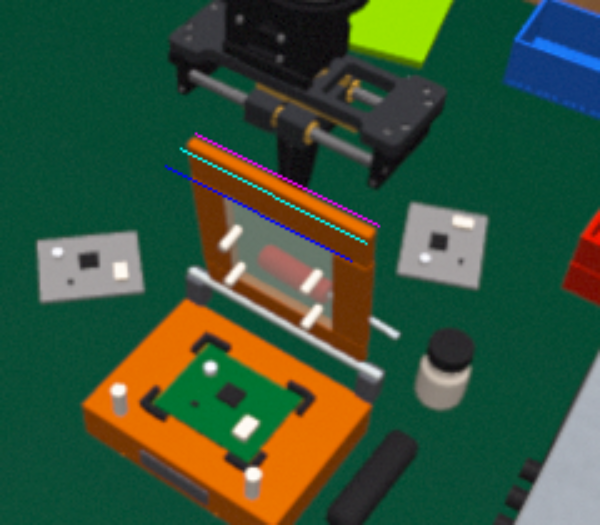

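The lid has passed upright and is at about 1.45 rad, with the fingers behind it. I give it a last nudge, then back off, go over the top and come down in front.

Call:
step_arm --pt "-0.01 0 0 0" --pt "-0.006 0 0 0" --pt "0.02 0 -0.01 0" --pt "0 0 -0.06 0" --pt "-0.02 0 0 0" --pt "-0.045 0 0 0" --pt "-0.05 0 0 0" --pt "-0.04 0 0 0"

```text
clock: 5.68
eef_pos: [0.5199, -0.0273, 0.3047]
tool_rot: [3.141, 0.0, 1.479]
ft_force: [-0.6, 0.3, 0.6]
grip_width: 0.0006
```

Call:
step_arm --pt "0 0 0.045 0" --pt "0 0 0.05 0" --pt "0 0 0.045 0"

```text
clock: 6.05
eef_pos: [0.5199, -0.026, 0.163]
tool_rot: [-3.142, 0.0, 1.479]
ft_force: [-0.5, -0.5, 0.1]
grip_width: 0.0007
```

```bash
cat > ov.py <<'E'
from st import *
def ov(n,A):
    st(); im=save("scene",n+".png")[:,:,::-1].copy()
    for a,c in zip(A,((255,0,255),(255,255,0),(255,0,0))):
        cv2.polylines(im,[proj("scene",W(p,lidpts(a)[:2])).astype(int).reshape(-1,1,2)],False,c,1)
    cv2.imwrite(f"pics/{n}_c.png",cv2.resize(im[80:320,230:470],None,fx=2.5,fy=2.5))
E
python3 -c "
from ov import *
ov('desc',(1.3,1.1,.9))"
```

```text
t 6.05 fix mm [  0.09 -70.43 163.02] yaw err deg 0.13927137924239066 F fix [-0.4794 -0.5549  0.0929] 0.0006545796000398203
```

View pics/desc_c.png

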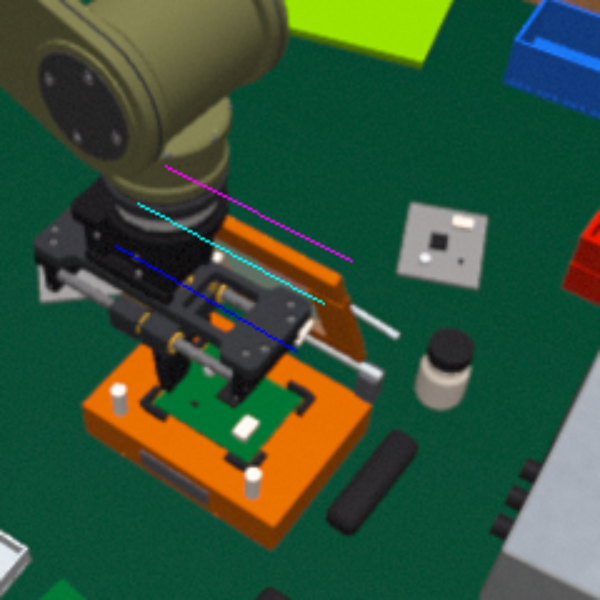

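The lid is falling freely at about 1.12 rad, with the fingers waiting in front of it. I wait for the catch.

Call:
step_arm --pt "0 0 0 0" --pt "0 0 0 0" --pt "0 0 0 0" --pt "0 0 0 0" --pt "0 0 0 0" --pt "0 0 0 0" --pt "0 0 0 0" --pt "0 0 0 0"

```text
clock: 7.1
eef_pos: [0.5201, -0.0261, 0.1646]
tool_rot: [-3.141, 0.0, 1.479]
ft_force: [0.7, -0.1, 0.5]
grip_width: 0.0005
```

Call:
step_arm --pt "0 0 0 0" --pt "0 0 0 0" --pt "0 0 0 0" --pt "0 0 0 0" --pt "0 0 0 0" --pt "0 0 0 0" --pt "0 0 0 0" --pt "0 0 0 0"

```text
clock: 8.1
eef_pos: [0.5201, -0.0263, 0.1645]
tool_rot: [-3.142, 0.0, 1.479]
ft_force: [0.4, -0.7, -1.0]
grip_width: 0.0006
```

```bash
python3 -c "
from ov import *
ov('catch',(.75,.67,.55))
for i in range(3): robot.camera('scene'); st()"
```

```text
t 8.1 fix mm [  0.34 -70.76 164.54] yaw err deg 0.13771633453601423 F fix [ 0.4494 -0.6554 -0.9581] 0.0005743541725254422
t 8.2 fix mm [  0.31 -70.69 164.54] yaw err deg 0.14047792043036988 F fix [ 0.2685 -0.9346 -0.6989] 0.00031856458311208614
t 8.25 fix mm [  0.32 -70.65 164.59] yaw err deg 0.1407161076578174 F fix [ 1.1034 -1.176  -0.5478] 0.00031629905737903206
t 8.3 fix mm [  0.33 -70.66 164.6 ] yaw err deg 0.13933869798811324 F fix [ 0.2684 -2.3252 -0.9623] 0.0007159740453370095
```

View pics/catch_c.png

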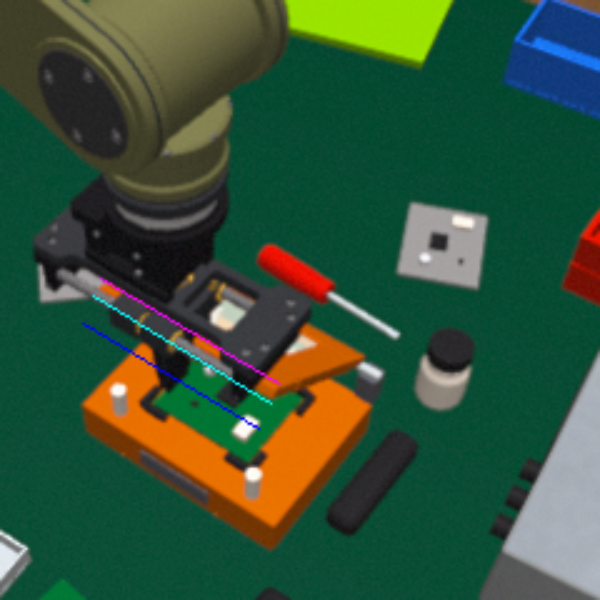

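The fingers feel the lid (−y force rising to about 2 N) at roughly 0.68 rad, so it is caught. I hold briefly, then lower along the edge's arc.

Call:
step_arm --pt "0 0 0 0" --pt "0 0 0 0" --pt "0 0 0 0" --pt "0 0 0 0" --pt "0 0 0 0" --pt "0 0 0 0"

```text
clock: 9.05
eef_pos: [0.5201, -0.0261, 0.1647]
tool_rot: [-3.142, 0.0, 1.479]
ft_force: [0.2, -1.6, -0.8]
grip_width: 0.0005
```

Call:
step_arm --pt "-0.0022 0 0.0027 0" --pt "-0.0021 0 0.0027 0" --pt "-0.0021 0 0.0028 0" --pt "-0.002 0 0.0028 0" --pt "-0.002 0 0.0029 0" --pt "-0.0019 0 0.0029 0" --pt "-0.0019 0 0.0029 0" --pt "-0.0018 0 0.003 0"

```text
clock: 10.05
eef_pos: [0.5186, -0.0422, 0.1418]
tool_rot: [-3.142, 0.0, 1.479]
ft_force: [-0.9, -0.1, -0.4]
grip_width: 0.0005
```

```bash
python3 -c "
from ov import *
for i in range(5): robot.camera('scene'); st()"
```

```text
t 10.1 fix mm [  0.24 -86.9  141.31] yaw err deg 0.13547685025479858 F fix [ 0.4886 -1.8913 -0.5901] 0.00019476646318811902
t 10.15 fix mm [  0.28 -86.83 141.51] yaw err deg 0.13108722523824667 F fix [ 0.168  -1.0643 -0.4541] 0.0006431862571698492
t 10.2 fix mm [  0.32 -86.72 141.72] yaw err deg 0.136789593393865 F fix [-0.1295 -0.779  -0.3017] 0.00032324908490191087
t 10.25 fix mm [  0.3  -86.67 141.82] yaw err deg 0.13720162249918513 F fix [-0.1737 -1.3216 -1.8902] 0.0004988524551340165
t 10.3 fix mm [  0.31 -86.62 141.89] yaw err deg 0.13933469225082207 F fix [-0.0475 -0.8392 -0.3035] 0.0005043110135399215
```

```bash
python3 -c "
from ov import *
ov('low1',(.57,.516,.46))"
```

```text
t 10.3 fix mm [  0.31 -86.62 141.89] yaw err deg 0.13933469225082207 F fix [-0.0475 -0.8392 -0.3035] 0.0005043110135399215
```

View pics/low1_c.png

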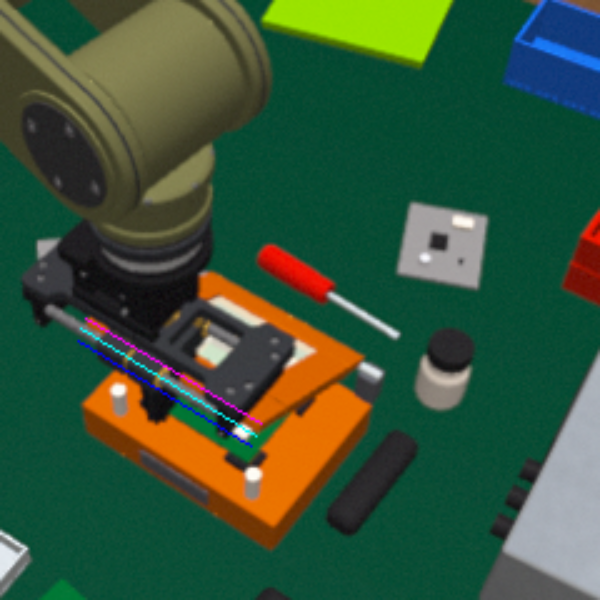

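The lid follows at about 0.52 rad, matching the model. Continuing.

Call:
step_arm --pt "-0.0014 0 0.0025 0" --pt "-0.0014 0 0.0025 0" --pt "-0.0014 0 0.0025 0" --pt "-0.0013 0 0.0025 0" --pt "-0.0013 0 0.0025 0" --pt "-0.0012 0 0.0025 0" --pt "-0.0012 0 0.0025 0" --pt "-0.0011 0 0.0025 0"

```text
clock: 11.35
eef_pos: [0.5177, -0.0524, 0.1218]
tool_rot: [-3.142, 0.0, 1.479]
ft_force: [-0.7, -0.5, -0.4]
grip_width: 0.0005
```

Call:
step_arm --pt "-0.0011 0 0.0025 0" --pt "-0.001 0 0.0025 0" --pt "-0.001 0 0.0025 0" --pt "-0.001 0 0.0025 0" --pt "-0.0009 0 0.0025 0" --pt "-0.0008 0 0.0025 0" --pt "0 0 0 0" --pt "0 0 0 0"

```text
clock: 12.35
eef_pos: [0.5171, -0.0581, 0.1069]
tool_rot: [-3.141, 0.0, 1.479]
ft_force: [-0.4, -1.7, -0.6]
grip_width: 0.0008
```

```bash
python3 -c "
from ov import *
for i in range(6): robot.camera('scene'); st()
ov('low2',(.34,.29,.24))"
```

```text
t 12.4 fix mm [   0.34 -102.7   106.94] yaw err deg 0.14634542860268543 F fix [ 0.0017 -1.7933 -1.6735] 0.0004599114728825264
t 12.45 fix mm [   0.37 -102.68  106.97] yaw err deg 0.14659824469546479 F fix [ 0.147  -1.2669 -0.8298] 0.0004633336590773835
t 12.5 fix mm [   0.35 -102.67  106.97] yaw err deg 0.1489180583649339 F fix [-0.9433 -1.8344 -2.3706] 0.0006115310070428615
t 12.55 fix mm [   0.37 -102.7   106.98] yaw err deg 0.1441027958861414 F fix [-1.0557 -1.0419 -1.9949] 0.0004509391361617566
t 12.6 fix mm [   0.37 -102.68  106.98] yaw err deg 0.14625304772896477 F fix [ 0.0159 -1.0226 -1.2009] 0.0008211841361488721
t 12.65 fix mm [   0.38 -102.67  106.98] yaw err deg 0.1442596324456268 F fix [-0.7167 -0.864  -1.6357] 0.0006526857877766905
t 12.65 fix mm [   0.38 -102.67  106.98] yaw err deg 0.1442596324456268 F fix [-0.7167 -0.864  -1.6357] 0.0006526857877766905
```

View pics/low2_c.png

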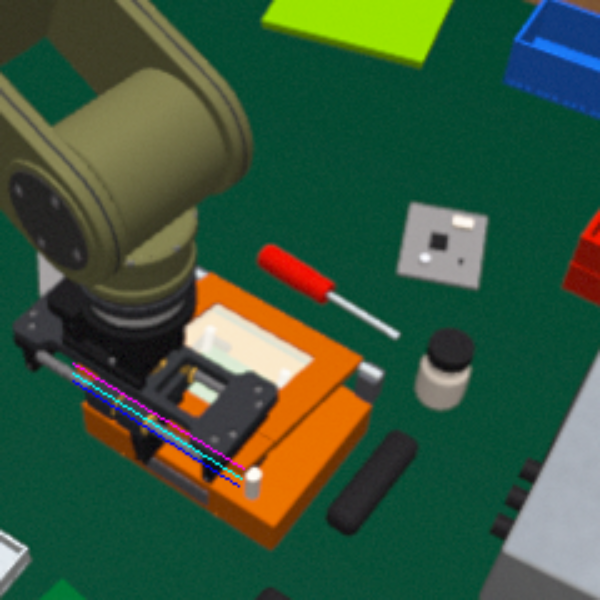

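Call:
step_arm --pt "-0.0006 0 0.0015 0" --pt "-0.0006 0 0.0015 0" --pt "-0.0006 0 0.0015 0" --pt "-0.0006 0 0.0015 0" --pt "-0.0005 0 0.0015 0" --pt "-0.0005 0 0.0015 0" --pt "-0.0005 0 0.0015 0" --pt "-0.0004 0 0.0015 0"

```text
clock: 13.7
eef_pos: [0.5168, -0.0624, 0.0949]
tool_rot: [-3.142, 0.0, 1.479]
ft_force: [-1.1, -0.4, -0.8]
grip_width: 0.0004
```

```bash
python3 -c "
from ov import *
for i in range(6): robot.camera('scene'); st()
ov('low3',(.25,.2,.15))"
```

```text
t 13.75 fix mm [   0.37 -107.05   94.64] yaw err deg 0.1410284949625862 F fix [ 0.4852 -2.5182 -2.0305] 0.0005130025857115464
t 13.8 fix mm [   0.37 -107.05   94.72] yaw err deg 0.14116239090722396 F fix [-1.1422 -1.8761 -1.5193] 0.000825290399262149
t 13.85 fix mm [   0.35 -107.04   94.81] yaw err deg 0.14367391655341752 F fix [-1.1898 -2.0426 -0.4424] 0.0006476639203883436
t 13.9 fix mm [   0.37 -107.03   94.87] yaw err deg 0.14147589457344215 F fix [-0.3645 -1.4042 -0.9858] 0.0006196775179165316
t 13.95 fix mm [   0.35 -107.02   94.88] yaw err deg 0.1424082447550527 F fix [ 1.5799 -2.0092 -1.7801] 0.00012819215231311281
t 14.0 fix mm [   0.38 -107.01   94.93] yaw err deg 0.14066732236263402 F fix [-0.8031 -1.3006 -1.3542] 0.000547012541449218
t 14.0 fix mm [   0.38 -107.01   94.93] yaw err deg 0.14066732236263402 F fix [-0.8031 -1.3006 -1.3542] 0.000547012541449218
```

View pics/low3_c.png

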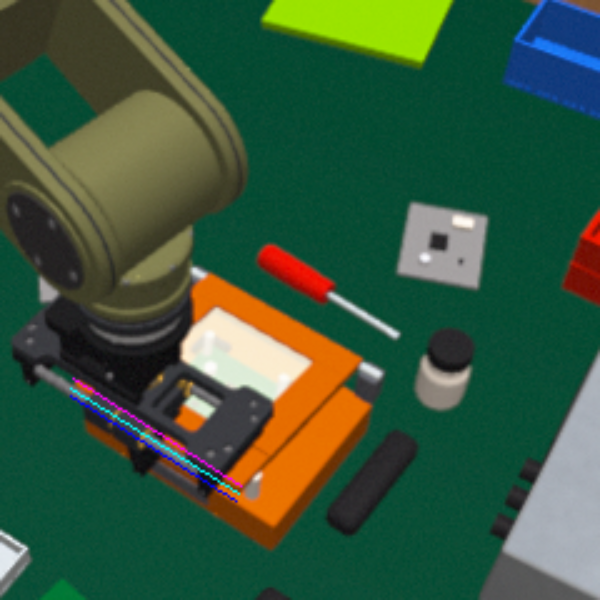

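Call:
step_arm --pt "-0.0002 0 0.0008 0" --pt "-0.0002 0 0.0008 0" --pt "-0.0002 0 0.0008 0" --pt "-0.0002 0 0.0008 0" --pt "-0.0002 0 0.0008 0" --pt "-0.0002 0 0.0008 0" --pt "-0.0002 0 0.0008 0" --pt "-0.0002 0 0.0008 0"

```text
clock: 15.05
eef_pos: [0.5167, -0.064, 0.0885]
tool_rot: [3.142, 0.0, 1.479]
ft_force: [-1.1, -2.5, -0.8]
grip_width: 0.0005
```

```bash
python3 -c "
from ov import *
for i in range(4): robot.camera('scene'); st()"
```

```text
t 15.1 fix mm [   0.41 -108.59   88.4 ] yaw err deg 0.14229343514552734 F fix [ 0.0007 -1.4226 -0.6443] 0.0001042297712160022
t 15.15 fix mm [   0.4  -108.61   88.44] yaw err deg 0.13900376482229046 F fix [-0.2603 -1.7128 -0.4141] 0.0007566282023259689
t 15.2 fix mm [   0.42 -108.6    88.49] yaw err deg 0.14383487875139334 F fix [-0.1742 -1.7881 -0.8174] 0.00021152588380187484
t 15.25 fix mm [   0.4  -108.6    88.49] yaw err deg 0.14210901525464992 F fix [ 0.8426 -1.0654 -0.882 ] 0.0006159878202726413
```

Call:
step_arm --pt "-0.0002 0 0.0009 0" --pt "-0.0002 0 0.0009 0" --pt "-0.0002 0 0.0009 0" --pt "-0.0002 0 0.0009 0" --pt "-0.0002 0 0.0009 0" --pt "-0.0002 0 0.0009 0" --pt "-0.0001 0 0.0009 0" --pt "-0.0001 0 0.0009 0"

```text
clock: 16.25
eef_pos: [0.5167, -0.0652, 0.0816]
tool_rot: [3.141, -0.0, 1.479]
ft_force: [0.1, 0.4, -0.7]
grip_width: 0.0007
```

```bash
python3 -c "
from ov import *
for i in range(6): robot.camera('scene'); st()
ov('low4',(.15,.1,.05))"
```

```text
t 16.3 fix mm [   0.51 -109.74   81.35] yaw err deg 0.13787149024842937 F fix [-0.3039  0.6146  0.4191] 0.0004092886461063277
t 16.35 fix mm [   0.47 -109.74   81.33] yaw err deg 0.1420808516439439 F fix [-0.1546  0.2362 -0.0827] 0.0005264256018591252
t 16.4 fix mm [   0.48 -109.78   81.37] yaw err deg 0.1405484362319369 F fix [-0.3443  0.3349  0.302 ] 0.0004250360005999902
t 16.45 fix mm [   0.5  -109.79   81.4 ] yaw err deg 0.14385677077620343 F fix [ 0.0047 -0.198  -0.204 ] 0.0006619898851631229
t 16.5 fix mm [   0.47 -109.83   81.38] yaw err deg 0.14652608267749562 F fix [-0.1401  0.7726 -0.7577] 0.00011054866273815892
t 16.55 fix mm [   0.47 -109.85   81.37] yaw err deg 0.14332431294044157 F fix [0.9063 0.3004 0.3233] 0.0005906221021788702
t 16.55 fix mm [   0.47 -109.85   81.37] yaw err deg 0.14332431294044157 F fix [0.9063 0.3004 0.3233] 0.0005906221021788702
```

View pics/low4_c.png

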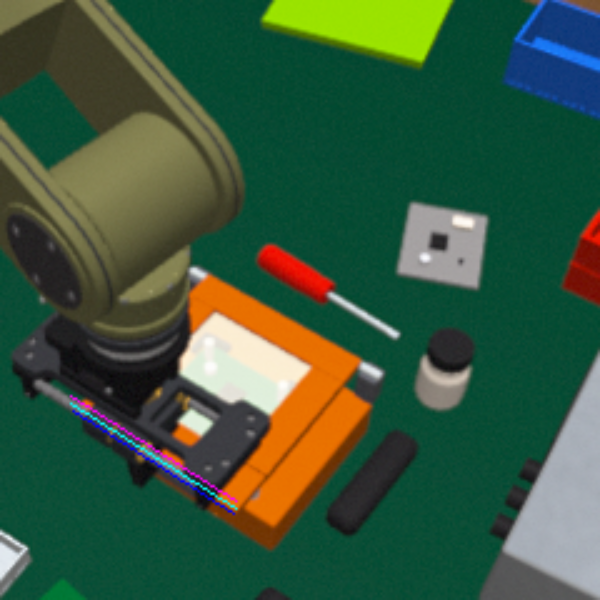

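The contact force has gone to zero and the edge position matches level. I back off slowly in case any support remains, then move clear.

Call:
step_arm --pt "-0.0001 0 0.0002 0" --pt "-0.0001 0 0.0002 0" --pt "-0.0001 0 0.0002 0" --pt "-0.0001 0 0.0002 0" --pt "-0.0001 0 0.0002 0" --pt "-0.0002 0 0.0002 0" --pt "-0.0002 0 0 0" --pt "-0.0003 0 0 0"

```text
clock: 17.6
eef_pos: [0.5164, -0.0665, 0.0802]
tool_rot: [-3.142, 0.0, 1.479]
ft_force: [0.1, 0.0, 0.7]
grip_width: 0.0001
```

Call:
step_arm --pt "-0.001 0 0 0" --pt "-0.003 0 0 0" --pt "-0.01 0 0 0" --pt "-0.02 0 -0.01 0" --pt "-0.02 0 -0.04 0" --pt "-0.01 0 -0.05 0" --pt "0 0 -0.05 0" --pt "0 0 0 0"

```text
clock: 18.6
eef_pos: [0.5131, -0.132, 0.2361]
tool_rot: [3.132, 0.003, 1.478]
ft_force: [0.4, -1.0, -0.2]
grip_width: 0.0006
```

```bash
python3 - <<'E'
from ov import *
st(); out=[]
for n,(x,y) in(("scene",(230,130)),("top",(240,160))):
    im=save(n,n+"_end.png")[:,:,::-1].copy()
    cr=cv2.resize(im[y:y+160,x:x+160],None,fx=2.5,fy=2.5)
    for a,c in((0,(255,0,0)),(.08,(255,0,255))):
        q=((proj(n,W(p,lidpts(a)))-[x,y]+.5)*2.5).astype(int); cv2.polylines(cr,[q.reshape(-1,1,2)],True,c,1)
    out.append(cr)
cv2.imwrite("pics/end_c.png",np.hstack(out))
for l in("spare_board","sleeve0","driver","flux","screw_tray"):
    for d in robot.pinpoint("top",l)[:2]: print(l,round(d["p"],2),np.round(d["at"]))
E
```

```text
t 18.6 fix mm [   3.32 -176.66  236.13] yaw err deg 0.09327102553110338 F fix [ 0.467  -0.9327 -0.2224] 0.0005795798582439041
sleeve0 0.96 [195. 393.]
sleeve0 0.67 [185. 305.]
driver 0.95 [241. 226.]
flux 0.66 [178. 247.]
screw_tray 0.43 [307. 415.]
```

View pics/end_c.png

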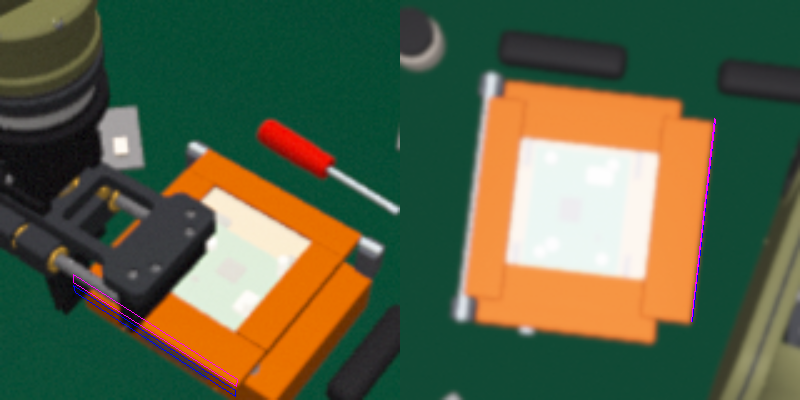

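The final picture shows the lid edge on the 0 rad overlay in both views, the board under the window, and the hand away from it.

Call:
step_arm --pt "-0.02 0 -0.02 0" --pt "0 0 0 0" --pt "0 0 0 0" --pt "0 0 0 0"

```text
clock: 19.45
eef_pos: [0.5085, -0.1501, 0.2499]
tool_rot: [-3.141, -0.0, 1.479]
ft_force: [0.3, 0.1, 0.1]
grip_width: 0.0003
```

```bash
python3 -c "
from st import *
st(); print(robot.hand_in())"
```

```text
t 19.45 fix mm [   0.48 -195.06  249.86] yaw err deg 0.14056786508819646 F fix [0.2661 0.1351 0.1003] 0.000300228768368235
the job is handed in; nothing more can be done
None
```

The lid is shut and the job is handed in, at 19.45 s of the 51 s allowed. I pushed the lid past upright from behind with the closed fingers to about 1.36 rad and backed off so it fell freely. I went over the top and caught its free edge on the outside of the fingers at about 0.68 rad. From there I lowered it along its arc, with measured contact forces of about 1–2.5 N.

**Last checks:** in both camera views the lid edge sits on the model's shut line. The board shows in its nest through the window, and the hand is clear with force readings near zero. The driver, flux jar, screw tray and both sleeves were within a few pixels of their starting places.

**Not confirmed:**
- **Spare board:** the network did not report it in the last top view, probably because the arm hid it. The fingers stayed at least 80 mm above the mat there.
- **Last bit of closing:** the lid left the fingers somewhere between about 0.12 rad and shut, while I was retreating at about 1–1.6 mm/s. I had no direct reading of its speed then, so I can't say for certain it stayed under 0.3 rad/s.

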